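Drop the empty vials into the bench bin with its palm lever and ease the lid shut

TASK

Two empty medicine vials lie on the loading chute of the steel bench bin, held back by the front of its closed lid. Press the bin's palm plate all the way down with the fingertips so that the lid swings wide open, keep it down until both vials have rolled in, then let the plate come up slowly under the fingers so that the lid settles shut without slamming, and leave it. Work the lid only by the plate; do not touch the vials or the lid and leave the things round the bin where they are.

Things in the scene. Friction and masses are not known exactly. Their poses are not given: they have to be found in the camera images.
- bin: stainless bench bin, fixed; box 170 (x) x 150 (y) x 135 mm high, walls 3 mm, open at the top, its rear part covered by the lid. Origin: centre of its underside, on the worktop; its -x side is the front, turned to the robot up to 0.85 rad askew; y is its left, z up. At the front, cheeks and front wall round the chute stand 160 to 171 mm high.
- chute (a point): middle of the top face of the loading chute in the front of the bin's top, 140 mm above the worktop: a steel plate 144 mm wide (y) that slopes down towards the bin's +x from 150 mm high at bin x -84 mm to 130 mm at x -28 mm, where the shut lid's apron closes it. What rolls off its lower end falls into the bin.
- bin_inside (a point): middle of the bin's inner floor, 9 mm above the worktop, 25 mm behind the bin's origin.
- lid (a joint): the lid's hinge angle, rad: 0 shut, grows as the front of the lid rises, about 0.9 when the lever is fully down. The hinge runs along the bin's y at bin x 85 mm, z 135 mm. The lid falls shut by its own weight and a spring: if let go, it slams.
- lever (a joint): the lever's hinge angle, rad: 0 up at rest (lid shut), 0.32 fully down at a rigid stop (lid wide open). It is a 10 mm tube along the bin's left side (+y) with the palm plate at its front; a link at its rear end pushes the lid up, about 3 rad of lid for 1 rad of lever. The lid's weight and spring bring it back up. It takes 2 to 5 N on the palm plate, more only at the stop.
- lever_axis (a point): the lever's pivot on the bin's left side, at bin x 12 mm, y 83 mm, 80 mm above the worktop; the hinge axis runs along the bin's y.
- plate (a point): centre of the top of the palm plate before the bin's front, at bin y +45 mm: black ribbed rubber, 50 (x) x 54 mm (y), on bushes that yield 1 mm per 1.5 N. At rest 137 mm above the worktop, 185 mm before and 57 mm above the lever's axis, sloped 0.17 rad up towards the robot; pressed, it swings about that axis to 76 mm above the worktop. 60 mm clear of the bin, free below.
- lid_cover: the lid's pressed steel cover, 115 (x) x 150 (y) x 30 mm, top 165 mm above the worktop when shut. Origin on the hinge axis at mid width; its front apron, 115 mm before the hinge, closes the lower end of the chute.
- vial_0: empty glass vial with a cap, 25 mm diameter, 53 mm long, 0.02 kg, lying across the chute against the lid's front apron. Origin: centre of its base; z runs along the vial to the cap (to the bin's right, -y). Inside the bin when it is below z 100 mm between the walls.
- vial_1: the same kind of vial, lying across the chute behind the first, nearer to the front wall. Origin and axes the same.
- oximeter: finger pulse oximeter, 34 x 58 x 31 mm, lying loose on the worktop on the left side before the bin; bystander. Origin: centre of its underside.
- carton: small medicine carton, 53 x 88 x 30 mm, lying loose on the worktop to the left of the bin; bystander. Origin: centre of its underside.
- syringe: plastic syringe, 17 x 145 x 26 mm, lying loose on the worktop farther to the left; bystander. Origin: centre of its underside.

How it is judged:
By the outcome, as a careful person would: the job done as asked, in the order asked, and still so for the second after the job is handed in, with the robot touching nothing.
It also fails if it takes over 45 s, if anything falls off the work surface, if the arm or the gripper's body presses on something with over 40 N, if the wrist force passes 120 N, or if a joint passes its speed limit or range.

ROBOT

A 7-joint arm with a two-finger parallel gripper is mounted at the origin on a cart in front of the work surface, level with it; the furniture and walls round the work are solid. World frame = base frame: x ahead of the robot, y to its left, z up, the work surface at z = 0. Lengths are in m, angles in degrees, forces in N, time in s.
With the tool pointing down it reaches from about 0.425 to 1.025 m from the base axis. Payload 9.4 kg.
Tool frame: the origin (TCP) lies on the mounting face of the last link; the fingertips stand 173 mm ahead of it and the grasp point (between the pads) lies 155 mm ahead of it (env.nose_length is the distance from the TCP to the fingertips, in m); z points along the fingers, y is the line along which they close (so a half turn about z gives the same grasp; the last joint's range is limited). The gripper opens to 85 mm and grips with 20 to 120 N. Pads are 22 mm wide; open, the fingers measure 114 mm over their backs; the gripper's body (76 mm by 85 mm) begins 54 mm behind the grasp point. The pads swing forward as they close: fully open they stand 13 mm farther back than shut.
Start: joints at [67.168, 34.337, -0.143, 91.639, 0.103, 54.024, -4.572], TCP at [0.229, -0.688, 0.405] pointing down, gripper open.
Joint ranges: [-147.43, 147.43], [-19.82, 112.94], [-74.19, 73.91], [6.32, 146.72], [-59.91, 239.91], [6.04, 106.73], [-150.56, 150.56]. Speed limits (degrees/s): [127.2, 127.2, 172.46, 172.46, 180, 180, 180].

INTERFACE

Orientations are given as [roll, pitch, yaw] about the fixed x, y, z axes, in that order (R = Rz(yaw) Ry(pitch) Rx(roll)).
In Python, from workcell import env, snapshot, spotter gives the robot as it stands. The module is installed in compiled form; this text tells all that it offers.
- The arm moves only by the tool drive_tool, never from a script. Its argument "series" is a list that holds one entry, the list of rows, each a list of 7 numbers: the turn, a rotation vector about the tool's x, y, z in units of pi/4 rad (1.0 is pi/4 rad), then the shift along the tool's x, y, z in units of 0.3 m (1.0 is 0.3 m), then the closure, from -1 (fully open) to 1 (shut). A call has 1 to 8 rows; each row is the pose to reach, as a shift and turn from the pose commanded when the call began, along the tool's axes at that moment; what a row does not reach only later rows make up. A row lasts 1/8 s, in which the tool goes at most 62.5 mm and 10.7 degrees, less where a joint would pass 70% of its speed; a pose out of reach is approached as far as the arm can. A call with a number of a shift or a turn outside -1 to 1 is refused whole. A call with a gripper value outside its range is refused whole. The fingers move at their own pace and stop on an object; the grip force is fixed at half the most. Time passes only in rows, so rows that repeat a pose let the fingers close. It gives the time, the measured TCP pose, the force, the opening and the grip force at its end, in the units of the state.
- env.sense(): the state, without advancing time (a new reading comes with each control period).
- snapshot(name): name is "side" or "top"; returns a dict with "color" (480x640x3 uint8, red, green, blue), "K" (3x3 intrinsics, pixels), "k1" (the pictures are not rectified: a ray, as slopes to the right and down, at radius r is drawn at 1 + k1 r^2 times it, then the intrinsics apply), "T" (4x4, takes a point from camera to world coordinates). Camera axes: x right, y up, looking along -z (the intrinsics and any distortion apply to the point x, -y, -z); pixel columns grow to the right and rows downward; lengths in m; the calibration is good to about 2 mm. A picture is of the moment at which its call begins. There is no depth.
- env.job_done(): hands the job in; it is judged then, once.
Trained networks look in a picture, given as the dict that the camera call returned (one of the last four; its "shot" number tells which), for a name from the list of things; names that differ only in an ending like _2 or _b are one class to them, and where a whole thing is asked for, a point or a joint stands for the part that bears it (a point fixed in the world has none). Each returns a list of dicts, best first, with "p" (0 to 1); they miss things now and then, are a little off and sometimes report something else, mostly with a low value. They report only what shows in the picture. A call takes as long as a camera call.
- spotter.regions_of(picture, target): "pixels" (480x640 bool, what is visible of it) and "xy" ([column, row] in pixels, amid what is visible of it).
- spotter.pinpoint(picture, target): "xy" ([column, row] in pixels: a listed point, or the origin of a listed thing).
The state is a dict: "clock": time; "joint_pos": joint angles; "qd": joint speeds; "joint_torque": joint torques, N m; "eef_pos": TCP position; "ee_rot": TCP orientation; "ft_force": force on the tool from outside, world axes, zero at the start; "wrist_torque": the same for the moment, N m; "grip_width": finger opening in m; "grasp_force": force on a finger pad.
Only numpy, scipy, OpenCV 4.12 (cv2) and the standard library are available. Lean on these libraries where they do the work, as an engineer would, in place of code of your own. Each camera call takes 0.05 s, during which the arm holds its last target. There are 200 camera calls.

## Working session

There is one attempt and no reset: what is moved stays moved. The work goes in short steps, Python scripts to look and compute and a tool call to move; the robot and the scene stay as the last step left them, time stands still between calls to the robot, and variables do not carry over. Pictures are saved under pics/ and viewed, at most 10 in all, crops included, and the job is handed in when it is done.

Besides the shell and the picture viewer there is one more tool, called after "Emit:" by a JSON object that holds its "name" and its "arguments", one argument or row to a line. drive_tool: Moves the arm, as the interface text tells. Its arguments: {"type":"object","properties":{"series":{"type":"array"}},"required":["series"]}

```bash
mkdir -p pics
cat > h.py <<'E'
import numpy as np, cv2
from scipy.spatial.transform import Rotation as Ro
from workcell import env, snapshot, spotter
def ray(p,xy):
    K=p["K"];k=np.array([p["k1"],0,0,0,0.])
    u=cv2.undistortPoints(np.array([[xy]],float),K,k)[0,0]
    T=p["T"];d=T[:3,:3]@np.array([u[0],-u[1],-1]);return T[:3,3],d/np.linalg.norm(d)
def atz(p,xy,z):
    o,d=ray(p,xy);return o+d*(z-o[2])/d[2]
def tri(a,b):
    A=np.zeros((3,3));v=np.zeros(3)
    for o,d in(a,b):
        P=np.eye(3)-np.outer(d,d);A+=P;v+=P@o
    x=np.linalg.solve(A,v);return x,[np.linalg.norm((np.eye(3)-np.outer(d,d))@(x-o)) for o,d in(a,b)]
def proj(p,X):
    T=np.linalg.inv(p["T"]);c=T[:3,:3]@X+T[:3,3];u=np.array([c[0],-c[1]])/-c[2]
    u=u*(1+p["k1"]*(u@u));return p["K"][:2,:2]@u+p["K"][:2,2]
E
cat > a.py <<'E'
from h import *
s=env.sense();print({k:np.round(v,3) for k,v in s.items()},env.nose_length)
P={n:snapshot(n) for n in("side","top")}
for n in P:
    cv2.imwrite(f"pics/{n}0.png",P[n]["color"][...,::-1]);print(n,np.round(P[n]["T"],3).tolist(),P[n]["K"][0,0],P[n]["k1"])
for t in "bin chute bin_inside lever_axis plate lid_cover vial_0 vial_1 oximeter carton syringe".split():
    r={n:spotter.pinpoint(P[n],t) for n in P}
    print(t,{n:[(np.round(q["xy"],1).tolist(),round(q["p"],2)) for q in r[n][:3]] for n in r})
    if r["side"] and r["top"]: print("   ",*[np.round(v,4) for v in tri(*[ray(P[n],r[n][0]["xy"]) for n in P])])
E
python3 a.py
```

```text
{'clock': np.float64(0.0), 'joint_pos': array([67.168, 34.383, -0.146, 91.68 ,  0.101, 54.024, -4.571]), 'qd': array([-0.023, -0.013, -0.005, -0.067, -0.027, -0.048, -0.053]), 'joint_torque': array([-0.0000e+00, -7.7644e+01,  1.5650e+00, -2.5802e+01,  1.2000e-02,
        9.0000e-03,  0.0000e+00]), 'eef_pos': array([ 0.229, -0.688,  0.404]), 'ee_rot': array([-1.79913e+02,  6.00000e-03,  1.84400e+01]), 'ft_force': array([-0.106, -0.3  ,  0.109]), 'wrist_torque': array([-0.02 , -0.012, -0.004]), 'grasp_force': np.float64(0.0), 'grip_width': np.float64(0.085)} 0.1734
side [[-0.887, 0.283, -0.365, 0.195], [-0.461, -0.576, 0.675, 0.723], [-0.019, 0.767, 0.641, 0.873], [0.0, 0.0, 0.0, 1.0]] 553.8114176722145 -0.08866826354747132
top [[0.024, 0.997, -0.079, 0.517], [-0.999, 0.026, 0.022, -0.062], [0.024, 0.078, 0.997, 0.956], [0.0, 0.0, 0.0, 1.0]] 478.68495756046843 -0.027276439052174247
bin {'side': [([368.5, 227.9], 0.61)], 'top': [([445.2, 254.5], 0.63), ([434.9, 231.8], 0.62)]}
    [ 5.898e-01 -3.168e-01 -3.000e-04] [0.0213 0.0213]
chute {'side': [([383.6, 191.4], 0.93), ([330.9, 399.3],
[... 588 characters left out ...]
88.5], 0.48), ([384.2, 188.5], 0.46)], 'top': [([435.6, 256.7], 0.69), ([436.0, 238.9], 0.68)]}
    [ 0.5689 -0.2603  0.1606] [0.0126 0.0126]
vial_1 {'side': [([373.4, 188.5], 0.48), ([384.2, 188.5], 0.46)], 'top': [([435.6, 256.7], 0.69), ([436.0, 238.9], 0.68)]}
    [ 0.5689 -0.2603  0.1606] [0.0126 0.0126]
oximeter {'side': [([370.0, 296.1], 0.63)], 'top': [([326.6, 278.2], 0.66)]}
    [ 0.5139 -0.0896 -0.0066] [0.0037 0.0037]
carton {'side': [([321.5, 262.1], 0.79)], 'top': [([352.0, 209.4], 0.84), ([441.4, 256.2], 0.38)]}
    [ 0.656  -0.1363  0.001 ] [0.0009 0.0009]
syringe {'side': [([329.5, 397.8], 0.95)], 'top': [([187.9, 299.2], 0.56)]}
    [ 0.47    0.1871 -0.0057] [0.0011 0.0011]
```

View pics/side0.png

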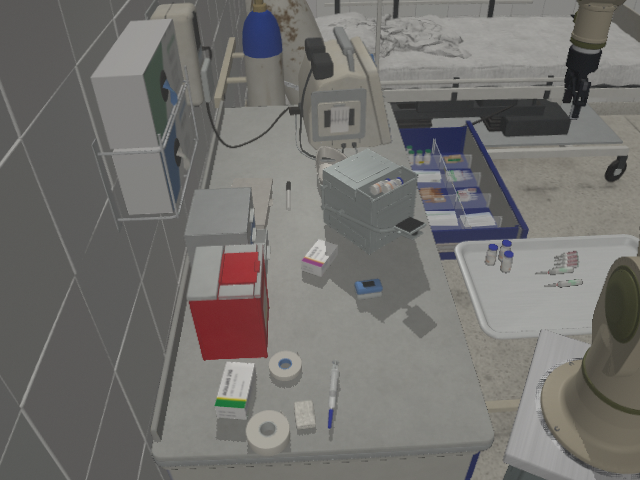

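View pics/top0.png

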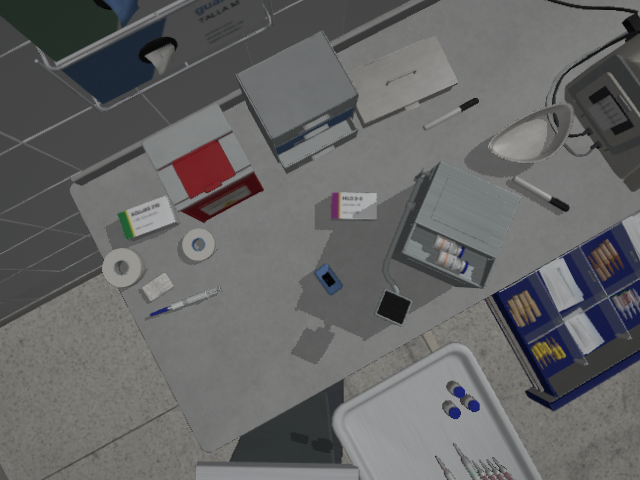

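Side view: the bin is at (368,200) with its plate at (410,226). Top view: the bin is at (455,225), the plate at (394,307), and the vials on the chute at (450,250). The oximeter is at (328,279), clear of the plate. Next I'll fit the bin pose.

```bash
cat > b.py <<'E'
from h import *
from scipy.optimize import least_squares
P={n:snapshot(n) for n in("side","top")}
L={"chute":[-.056,0,.14],"lever_axis":[.012,.083,.08],"plate":[-.173,.045,.137]}
obs=[]
for t in L:
    for n in P:
        r=spotter.pinpoint(P[n],t)
        if r: obs.append((n,t,L[t],r[0]["xy"]))
for n in P:
    for q in spotter.regions_of(P[n],"plate")[:1]:
        m=q["pixels"];print(n,"plate region",np.round(q["xy"],1),m.sum(),round(q["p"],2),np.round(np.argwhere(m).mean(0)[::-1],1))
        if m.sum()<1500 : obs.append((n,"plreg",[-.173,.045,.135],np.argwhere(m).mean(0)[::-1]))
def W(v,X): return np.r_[v[:2],0]+Ro.from_euler('z',v[2]).apply(X)
f=lambda v:np.concatenate([proj(P[n],W(v,X))-xy for n,t,X,xy in obs])
s=least_squares(f,[.62,-.32,-.4],loss='soft_l1',f_scale=2)
print(np.round(s.x,4),[(o[0],o[1],np.round(e,1).tolist()) for o,e in zip(obs,f(s.x).reshape(-1,2))])
np.save("bin.npy",s.x)
a=s.x
for n in P:
    im=P[n]["color"][...,::-1].copy();u0=(280,120) if n=="side" else (350,140)
    c=cv2.resize(im[u0[1]:u0[1]+200,u0[0]:u0[0]+170],None,fx=2.3,fy=2.3,interpolation=cv2.INTER_CUBIC)
    def pl(pts):
        q=np.array([(proj(P[n],W(a,np.array(X)))-u0)*2.3 for X in pts]).round().astype(int)
        cv2.polylines(c,[q],True,(0,0,255),1)
    pl([[-.085,-.075,.16],[-.085,.075,.16],[.085,.075,.135],[.085,-.075,.135]])
    pl([[-.173-.025,.018,.1413],[-.173-.025,.072,.1413],[-.148,.072,.1327],[-.148,.018,.1327]])
    pl([[-.03,-.075,.165],[-.03,.075,.165],[.085,.075,.165],[.085,-.075,.165]])
    globals()["c_"+n]=c
cv2.imwrite("pics/fit.png",np.hstack([c_side,c_top]))
s=env.sense();R=Ro.from_euler('xyz',s["ee_rot"],degrees=True)
for th in(0,.16,.32):
    x=-.185*np.cos(th)-.057*np.sin(th);z=.057*np.cos(th)-.185*np.sin(th)
    w=W(a,np.array([.012+x,.045,.08+z]));print(th,np.round(w,4),"tool shift/0.3",np.round(R.inv().apply(w+[0,0,.1734]-s["eef_pos"])/.3,3))
print(env.sense()["clock"])
E
python3 b.py
```

```text
side plate region [411.2 227.1] 340 0.78 [409.6 225.8]
top plate region [391.4 303.5] 947 0.86 [393.4 307.3]
[ 0.6126 -0.3071 -0.4092] [('side', 'chute', [0.2, -0.2]), ('top', 'chute', [91.0, 47.4]), ('side', 'lever_axis', [-2.9, 0.5]), ('top', 'lever_axis', [-1.1, -1.1]), ('side', 'plate', [0.0, -1.1]), ('top', 'plate', [0.1, 3.5]), ('side', 'plreg', [-1.1, -1.6]), ('top', 'plreg', [-1.7, -0.9])]
0 [ 0.4718 -0.1969  0.137 ] tool shift/0.3 [ 1.284 -1.297  0.314]
0.16 [ 0.4656 -0.1943  0.1068] tool shift/0.3 [ 1.268 -1.311  0.415]
0.32 [ 0.4639 -0.1935  0.0759] tool shift/0.3 [ 1.263 -1.316  0.518]
1.7
```

View pics/fit.png

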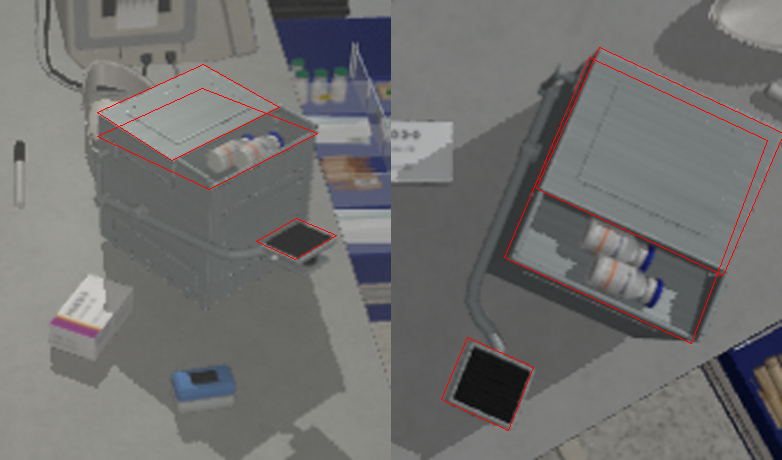

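The outlines match the bin edges and the plate: side crop (297,240), top crop (488,385). Now I'll move above the plate with the fingers shut.

Emit:
{"name": "drive_tool", "arguments": {
  "series": [
    [[0,0,0,0.04,-0.04,0,1],[0,0,0,0.13,-0.13,0,1],[0,0,0,0.25,-0.25,0,1],[0,0,0,0.37,-0.37,0,1],[0,0,0,0.49,-0.49,0,1],[0,0,0,0.61,-0.61,0,1],[0,0,0,0.73,-0.73,0,1],[0,0,0,0.85,-0.85,0,1]]
  ]
}}

```text
clock: 2.7
eef_pos: [0.3911, -0.3625, 0.4049]
ee_rot: [180.0, -0.0, 18.5]
ft_force: [0.7, -0.5, 0.4]
grip_width: -0.0
grasp_force: 0.0
```

Emit:
{"name": "drive_tool", "arguments": {
  "series": [
    [[0,0,0,0.1,-0.1,0,1],[0,0,0,0.2,-0.2,0.05,1],[0,0,0,0.3,-0.3,0.1,1],[0,0,0,0.37,-0.38,0.15,1],[0,0,0,0.42,-0.43,0.19,1],[0,0,0,0.434,-0.447,0.22,1],[0,0,0,0.434,-0.447,0.22,1],[0,0,0,0.434,-0.447,0.22,1]]
  ]
}}

```text
clock: 3.7
eef_pos: [0.4712, -0.1976, 0.339]
ee_rot: [180.0, 0.0, 18.4]
ft_force: [-0.0, -0.8, 0.2]
grip_width: -0.0
grasp_force: 0.0
```

```bash
cat > c.py <<'E'
from h import *
import sys
a=np.load("bin.npy");s=env.sense();R=Ro.from_euler('xyz',s["ee_rot"],degrees=True)
tip=s["eef_pos"]+R.apply([0,0,.1734]);print(s["clock"],"tip",np.round(tip,4),"rot",np.round(s["ee_rot"],2),"F",np.round(s["ft_force"],2),s["grip_width"])
print("tip in bin",np.round(Ro.from_euler('z',-a[2]).apply(tip-np.r_[a[:2],0]),4))
for th in(0,.08,.16,.24,.32):
    x=-.185*np.cos(th)-.057*np.sin(th);z=.057*np.cos(th)-.185*np.sin(th)
    w=np.r_[a[:2],0]+Ro.from_euler('z',a[2]).apply([.012+x,.045,.08+z]);print(th,np.round(R.inv().apply(w-tip)/.3,3))
if len(sys.argv)>1:
    I=[]
    for n,u in(("side",(270,100)),("top",(340,130))):
        p=snapshot(n);I.append(cv2.resize(p["color"][u[1]:u[1]+220,u[0]:u[0]+180,::-1],None,fx=2.2,fy=2.2,interpolation=cv2.INTER_CUBIC))
    cv2.imwrite(f"pics/{sys.argv[1]}.png",np.hstack(I))
E
python3 c.py above
```

```text
3.7 tip [ 0.4712 -0.1977  0.1656] rot [179.97   0.    18.37] F [-0.   -0.76  0.2 ] -3.8518387613201254e-05
tip in bin [-0.1732  0.0441  0.1656]
0 [ 0.002 -0.002  0.095]
0.08 [-0.007 -0.011  0.145]
0.16 [-0.014 -0.017  0.196]
0.24 [-0.018 -0.02   0.247]
0.32 [-0.019 -0.021  0.299]
```

View pics/above.png

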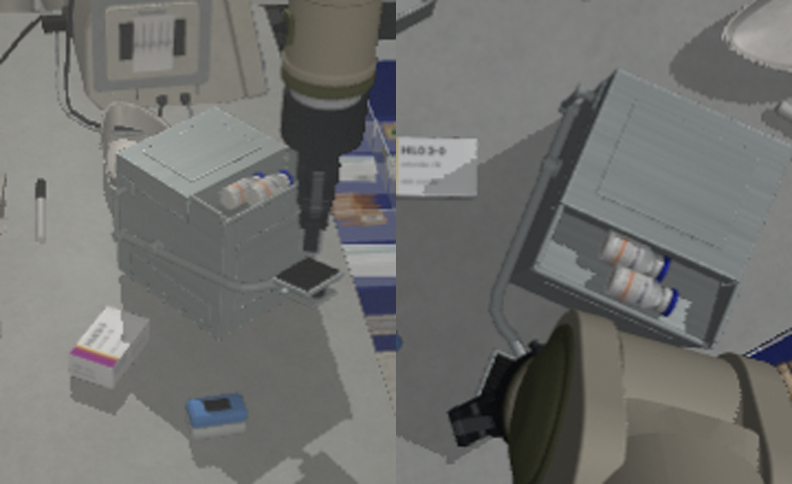

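The shut fingertips stand over the plate (side crop 312,260). Now I'll press down along the arc.

Emit:
{"name": "drive_tool", "arguments": {
  "series": [
    [[0,0,0,0.002,-0.002,0.04,1],[0,0,0,0.002,-0.002,0.075,1],[0,0,0,0.002,-0.002,0.09,1],[0,0,0,0,-0.004,0.105,1],[0,0,0,-0.003,-0.007,0.12,1],[0,0,0,-0.005,-0.01,0.135,1],[0,0,0,-0.008,-0.012,0.15,1],[0,0,0,-0.01,-0.014,0.165,1]]
  ]
}}

```text
clock: 4.8
eef_pos: [0.4673, -0.194, 0.289]
ee_rot: [180.0, 0.0, 18.4]
ft_force: [-1.7, -2.1, 4.8]
grip_width: 0.0
grasp_force: 2.3
```

Emit:
{"name": "drive_tool", "arguments": {
  "series": [
    [[0,0,0,-0.002,-0.002,0.02,1],[0,0,0,-0.005,-0.004,0.04,1],[0,0,0,-0.006,-0.005,0.06,1],[0,0,0,-0.008,-0.006,0.08,1],[0,0,0,-0.009,-0.007,0.1,1],[0,0,0,-0.009,-0.007,0.115,1],[0,0,0,-0.009,-0.007,0.13,1],[0,0,0,-0.009,-0.007,0.138,1]]
  ]
}}

```text
clock: 5.8
eef_pos: [0.4643, -0.1927, 0.2475]
ee_rot: [180.0, -0.0, 18.4]
ft_force: [-0.7, -2.5, 4.6]
grip_width: 0.0004
grasp_force: 2.2
```

```bash
python3 c.py
```

```text
5.8 tip [ 0.4644 -0.1927  0.0741] rot [180.    -0.    18.44] F [-0.69 -2.54  4.58] 0.0003800683776708226
tip in bin [-0.1815  0.046   0.0741]
0 [ 0.019  0.021 -0.21 ]
0.08 [ 0.009  0.012 -0.16 ]
0.16 [ 0.002  0.006 -0.109]
0.24 [-0.002  0.003 -0.058]
0.32 [-0.002  0.002 -0.006]
```

Emit:
{"name": "drive_tool", "arguments": {
  "series": [
    [[0,0,0,0,0,0.007,1],[0,0,0,0,0,0.014,1],[0,0,0,0,0,0.018,1],[0,0,0,0,0,0.018,1]]
  ]
}}

```text
clock: 6.3
eef_pos: [0.4646, -0.1928, 0.2427]
ee_rot: [180.0, -0.1, 18.4]
ft_force: [-1.3, -1.9, 9.3]
grip_width: -0.0001
grasp_force: 4.5
```

```bash
python3 c.py down
```

```text
6.3 tip [ 0.4648 -0.1929  0.0693] rot [ 1.7995e+02 -6.0000e-02  1.8430e+01] F [-1.27 -1.86  9.32] -6.749931212470482e-05
tip in bin [-0.181   0.046   0.0693]
0 [ 0.018  0.02  -0.226]
0.08 [ 0.008  0.012 -0.176]
0.16 [ 0.001  0.005 -0.125]
0.24 [-0.003  0.002 -0.074]
0.32 [-0.003  0.001 -0.022]
```

View pics/down.png

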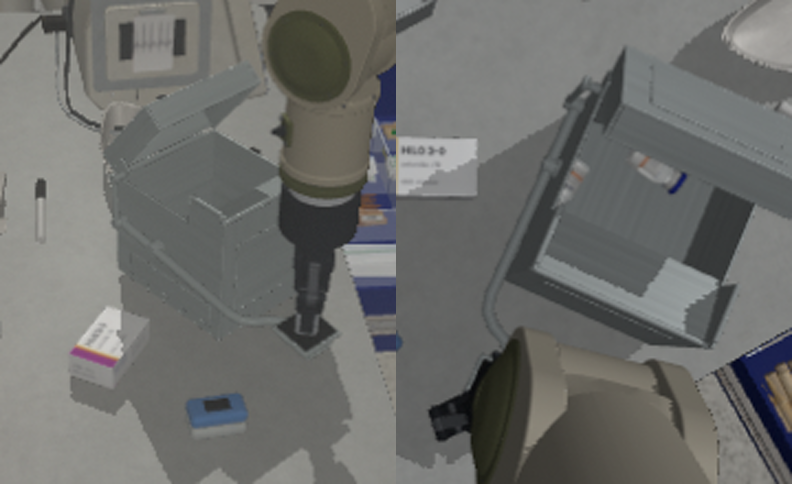

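The lid is wide open, the chute is empty, and both vials lie inside the bin (top crop 575,180 and 655,170). I'll press a little more against the stop, hold, then let the plate up slowly.

Emit:
{"name": "drive_tool", "arguments": {
  "series": [
    [[0,0,0,0,0,0.005,1],[0,0,0,0,0,0.01,1],[0,0,0,0,0,0.01,1],[0,0,0,0,0,0.01,1],[0,0,0,0,0,0.01,1],[0,0,0,0,0,0.01,1],[0,0,0,0,0,0.005,1],[0,0,0,0,0,0,1]]
  ]
}}

```text
clock: 7.4
eef_pos: [0.4646, -0.1928, 0.2429]
ee_rot: [179.9, -0.1, 18.4]
ft_force: [-0.8, -2.0, 8.9]
grip_width: 0.0
grasp_force: 4.3
```

Emit:
{"name": "drive_tool", "arguments": {
  "series": [
    [[0,0,0,0,0,-0.006,1],[0,0,0,0,0,-0.012,1],[0,0,0,0,0,-0.018,1],[0,0,0,0,0,-0.024,1],[0,0,0,0,0,-0.03,1],[0,0,0,0,0,-0.036,1],[0,0,0,0,0,-0.042,1],[0,0,0,0,0,-0.048,1]]
  ]
}}

```text
clock: 8.4
eef_pos: [0.4642, -0.1926, 0.2568]
ee_rot: [-180.0, 0.0, 18.4]
ft_force: [-1.0, -1.2, 1.8]
grip_width: 0.0
grasp_force: 1.2
```

Emit:
{"name": "drive_tool", "arguments": {
  "series": [
    [[0,0,0,0,0,-0.006,1],[0,0,0,0,0,-0.012,1],[0,0,0,0,0,-0.018,1],[0,0,0,0,0,-0.024,1],[0,0,0,0,0,-0.03,1],[0,0,0,0.001,0.001,-0.036,1],[0,0,0,0.002,0.002,-0.042,1],[0,0,0,0.003,0.003,-0.048,1]]
  ]
}}

```text
clock: 9.4
eef_pos: [0.4652, -0.193, 0.2712]
ee_rot: [-180.0, 0.0, 18.4]
ft_force: [-1.3, 0.7, 1.9]
grip_width: -0.0006
grasp_force: 1.3
```

```bash
python3 c.py
```

```text
9.4 tip [ 0.465  -0.193   0.0978] rot [-1.7997e+02  4.0000e-02  1.8450e+01] F [-1.28  0.73  1.91] -0.0005734013614882766
tip in bin [-0.1808  0.0459  0.0978]
0 [ 0.017  0.02  -0.131]
0.08 [ 0.007  0.011 -0.081]
0.16 [ 0.     0.005 -0.03 ]
0.24 [-0.003  0.001  0.021]
0.32 [-0.004  0.001  0.073]
```

Emit:
{"name": "drive_tool", "arguments": {
  "series": [
    [[0,0,0,0.001,0,-0.005,1],[0,0,0,0.001,0.001,-0.01,1],[0,0,0,0.002,0.002,-0.015,1],[0,0,0,0.002,0.003,-0.02,1],[0,0,0,0.003,0.004,-0.025,1],[0,0,0,0.003,0.005,-0.03,1],[0,0,0,0.004,0.006,-0.035,1],[0,0,0,0.004,0.007,-0.04,1]]
  ]
}}

```text
clock: 10.4
eef_pos: [0.4674, -0.1948, 0.2833]
ee_rot: [180.0, -0.0, 18.4]
ft_force: [-0.3, 1.2, 2.6]
grip_width: 0.0
grasp_force: 1.2
```

Emit:
{"name": "drive_tool", "arguments": {
  "series": [
    [[0,0,0,0.001,0.001,-0.004,1],[0,0,0,0.001,0.001,-0.008,1],[0,0,0,0.002,0.002,-0.012,1],[0,0,0,0.002,0.003,-0.016,1],[0,0,0,0.003,0.004,-0.02,1],[0,0,0,0.004,0.005,-0.024,1],[0,0,0,0.005,0.006,-0.028,1],[0,0,0,0.006,0.007,-0.032,1]]
  ]
}}

```text
clock: 11.4
eef_pos: [0.4694, -0.1963, 0.2928]
ee_rot: [-180.0, 0.0, 18.4]
ft_force: [-1.5, 1.1, 3.5]
grip_width: -0.0001
grasp_force: 1.4
```

Emit:
{"name": "drive_tool", "arguments": {
  "series": [
    [[0,0,0,0.001,0.001,-0.003,1],[0,0,0,0.001,0.001,-0.006,1],[0,0,0,0.002,0.002,-0.009,1],[0,0,0,0.002,0.002,-0.012,1],[0,0,0,0.003,0.003,-0.015,1],[0,0,0,0.003,0.003,-0.018,1],[0,0,0,0.004,0.004,-0.021,1],[0,0,0,0.004,0.004,-0.024,1]]
  ]
}}

```text
clock: 12.4
eef_pos: [0.4711, -0.1971, 0.3]
ee_rot: [180.0, 0.0, 18.4]
ft_force: [-1.2, 0.5, 3.7]
grip_width: -0.0001
grasp_force: 1.4
```

```bash
python3 c.py
```

```text
12.4 tip [ 0.4711 -0.1971  0.1266] rot [180.     0.    18.43] F [-1.17  0.51  3.71] -6.2552179706464e-05
tip in bin [-0.1735  0.0446  0.1266]
0 [ 0.002  0.    -0.035]
0.08 [-0.008 -0.009  0.015]
0.16 [-0.014 -0.015  0.066]
0.24 [-0.018 -0.018  0.117]
0.32 [-0.019 -0.019  0.169]
```

Emit:
{"name": "drive_tool", "arguments": {
  "series": [
    [[0,0,0,0,0,-0.0025,1],[0,0,0,0,0,-0.005,1],[0,0,0,0.001,0,-0.0075,1],[0,0,0,0.001,0,-0.01,1],[0,0,0,0.001,0,-0.0125,1],[0,0,0,0.002,0,-0.015,1],[0,0,0,0.002,0,-0.0175,1],[0,0,0,0.002,0,-0.02,1]]
  ]
}}

```text
clock: 13.4
eef_pos: [0.4719, -0.1968, 0.3061]
ee_rot: [180.0, -0.0, 18.4]
ft_force: [1.3, -1.0, 1.1]
grip_width: -0.0005
grasp_force: 1.3
```

Emit:
{"name": "drive_tool", "arguments": {
  "series": [
    [[0,0,0,0,0,-0.002,1],[0,0,0,0,0,-0.004,1],[0,0,0,0,0,-0.006,1],[0,0,0,0,0,-0.008,1],[0,0,0,0,0,-0.01,1],[0,0,0,0,0,-0.012,1],[0,0,0,0,0,-0.014,1],[0,0,0,0,0,-0.016,1]]
  ]
}}

```text
clock: 14.4
eef_pos: [0.4714, -0.1967, 0.3106]
ee_rot: [-180.0, 0.0, 18.4]
ft_force: [0.3, 0.1, -0.6]
grip_width: -0.0002
grasp_force: 0.2
```

Emit:
{"name": "drive_tool", "arguments": {
  "series": [
    [[0,0,0,0,0,-0.002,1],[0,0,0,0,0,-0.004,1],[0,0,0,0,0,-0.006,1],[0,0,0,0,0,-0.008,1],[0,0,0,0,0,-0.01,1],[0,0,0,0,0,-0.012,1],[0,0,0,0,0,-0.014,1],[0,0,0,0,0,-0.016,1]]
  ]
}}

```text
clock: 15.4
eef_pos: [0.4716, -0.1968, 0.3156]
ee_rot: [-180.0, 0.0, 18.4]
ft_force: [0.2, 1.0, -0.2]
grip_width: -0.0001
grasp_force: 0.0
```

Emit:
{"name": "drive_tool", "arguments": {
  "series": [
    [[0,0,0,0,0,-0.004,1],[0,0,0,0,0,-0.01,1],[0,0,0,0,0,-0.02,1],[0,0,0,0,0,-0.05,1],[0,0,0,0,0,-0.1,1],[0,0,0,0,0,-0.15,1],[0,0,0,0,0,-0.18,1],[0,0,0,0,0,-0.2,1]]
  ]
}}

```text
clock: 16.4
eef_pos: [0.4716, -0.1968, 0.3764]
ee_rot: [180.0, -0.0, 18.4]
ft_force: [-0.2, 0.5, 0.2]
grip_width: 0.0002
grasp_force: 0.0
```

```bash
python3 c.py end
```

```text
16.4 tip [ 0.4718 -0.1969  0.203 ] rot [ 1.7997e+02 -4.0000e-02  1.8440e+01] F [-0.21  0.46  0.24] 0.00021745848932682078
tip in bin [-0.173  0.045  0.203]
0 [-0.   -0.    0.22]
0.08 [-0.01  -0.009  0.27 ]
0.16 [-0.017 -0.015  0.321]
0.24 [-0.021 -0.018  0.372]
0.32 [-0.022 -0.019  0.424]
```

View pics/end.png

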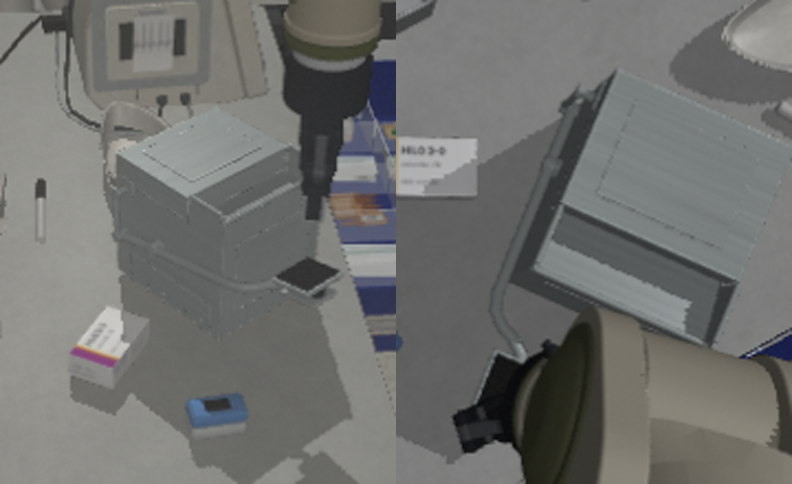

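The lid is shut (side crop 215,150), the plate is back up (310,275), the chute is empty, the bystanders have not moved, and the fingers are clear of everything. Handing in.

```bash
python3 -c "
from workcell import env
print(env.job_done())"
```

```text
the job is handed in; nothing more can be done
None
```

The job is handed in at about 16 s: I pressed the plate to its stop, both vials rolled into the bin, I eased the lid shut under the fingers, and the arm is clear with nothing round the bin moved.

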